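# Load a wax melter and switch it on

## Robot

A 6-joint arm with a two-finger parallel gripper is mounted at the origin on the work surface. World frame = base frame: x ahead of the robot, y to its left, z up, the work surface at z = 0. Lengths are in mm, angles in rad, forces in N, time in s.
With the tool pointing down it reaches from about 375 to 925 mm from the base axis. Payload 5.7 kg.
Tool frame: the origin (TCP) lies between the finger pads; the fingertips stand 25 mm ahead of it and the grasp point (between the pads) lies 6 mm ahead of it (manip.tip_reach is the z of the fingertips in the tool frame, in mm); z points along the fingers, y is the line along which they close (so a half turn about z gives the same grasp; the last joint's range is limited). The gripper opens to 85 mm and grips with 20 to 120 N. Pads are 22 mm wide; open, the fingers measure 114 mm over their backs; the gripper's body (76 mm by 85 mm) begins 54 mm behind the grasp point. The pads swing forward as they close: fully open they stand 13 mm farther back than shut.
Start: joints at [-1.355, 0.359, 1.51, -0, 1.272, -0.115], TCP at [194.864, -567.445, 256.267] pointing down, gripper open.
Joint ranges: [-2.97, 2.97], [-1.01, 2.36], [0.21, 2.38], [-0.96, 4.11], [0.2, 2.71], [-2.98, 2.98]. Speed limits (rad/s): [2.39, 2.39, 3.14, 3.14, 3.14, 3.14].

## Interface

Orientations are given as a rotation vector (axis times angle).
In Python, from station import manip gives the robot as it stands. The module is installed in compiled form; this text tells all that it offers.
- The arm moves only by the tool apply_moves, never from a script. Its argument "steps" is a list that holds one entry, the list of rows, each a list of 4 numbers: the shift along the tool's x, y, z in m, then the turn about the tool's z in degrees. In form: [[[x, y, z, twist], ...]]. A call has 1 to 12 rows; each row is the pose to reach, as a shift and turn from the pose commanded when the call began, along the tool's axes at that moment; what a row does not reach only later rows make up. A row lasts 1/10 s, in which the tool goes at most 50 mm and 8.59 degrees, less where a joint would pass 70% of its speed; a pose out of reach is approached as far as the arm can. A call with a gripper value outside its range is refused whole. "fingers" is the finger opening in m, from 0 to 0.0854, set as the call begins (left out, the last holds). The fingers move at their own pace and stop on an object; the grip force is fixed at half the most. Time passes only in rows, so rows that repeat a pose let the fingers close. It gives the time, the measured TCP pose, the force, the opening and the grip force at its end, in the units of the state.
- manip.get_obs(): the state, without advancing time (a new reading comes with each control period).
- manip.snapshot(name): name is "scene" or "side" or "wrist"; returns (picture, depth): 384x512x3 uint8, red, green, blue; 384x512 float32, mm along the optical axis (not along the pixel's ray), 0 where there is no reading.
- manip.camera_params(name): a dict with "fx", "fy", "cx", "cy" (pixels), "rvec" (rotation vector, rad) and "tvec" (3), from world to camera coordinates, as OpenCV has them; the wrist camera has in their place "T_tool_cam" (4x4, takes a point from camera to tool coordinates, whose origin is the TCP and whose axes are the flange's). Camera axes: x right, y down, z forward; pixel columns grow to the right and rows downward; lengths in mm; the calibration is good to about 2 mm. The wrist camera is an equidistant fisheye: a pixel r from the principal point sees the ray r / f radians off the axis. A picture is of the moment at which its call begins: read the wrist's pose just before it. camera_params takes no time and is no camera call.
- manip.hand_in(): hands the job in; it is judged then, once.
The state is a dict: "clock": time; "joint_pos": joint angles; "qvel": joint speeds; "joint_efforts": joint torques, N m; "ee_pos": TCP position; "orientation": TCP orientation; "contact_force": force on the tool from outside, world axes, zero at the start; "torque": the same for the moment, N m; "opening": finger opening in mm; "grasp_force": force on a finger pad.
Only numpy, scipy, OpenCV 4.12 (cv2) and the standard library are available. Lean on these libraries where they do the work, as an engineer would, in place of code of your own. Each camera call takes 0.05 s, during which the arm holds its last target. There are 200 camera calls.

## Task

Get the wax melter ready and start it: slide the loose handle onto the pot's stub, button hole up, until it is fully home and the spring button pops out through the hole, put every wax block that lies on the table into the pot, and close the pot with its lid. Only when all that is done, pinch both tabs of the heat dial and turn it clockwise from off all the way to melt, so that the tabs spring out again there. Leave the mug, the jar and the tin where they stand.

Things in the scene. Friction and masses are not known exactly. Their poses are not given: they have to be found in the camera images.
- melter: Wax melter, one fixed appliance. Cream round housing, 196 mm across, 55 mm high, with a control deck (116 mm wide, same height) reaching out towards the robot. On the housing stands a bright aluminium pot that lugs lock in place. Origin: on the table, on the pot's axis. z up; -x points from the pot to the dial; -y is the way the pot's stub points (robot's right). Turned up to 0.25 rad either way.
- pot_floor (a point): Centre of the pot's floor inside, 59 mm above the table. The pot has straight thin walls, 176 mm across outside, 164 mm clear inside, 76 mm deep. Axes as the melter's.
- pot_rim (a point): Centre of the pot's mouth at rim height, 135 mm above the table, straight above pot_floor. Axes as the melter's.
- stub_root (a point): Centre of the flat face of the steel collar (40 mm wide, 34 mm high) on the pot's side, 96 mm from the pot's axis, 100 mm above the table. A level steel stub leaves it along -y (axes as the melter's): a bar 23.5 mm wide, 17.5 mm high, 58 mm long, the last 12 mm tapering by 4 mm on every side. The handle's mouth seats on this face.
- stub_tip (a point): Centre of the stub's free end, 58 mm out from stub_root.
- button_top (a point): Top of the brass spring button in the upper face of the stub, 23 mm out from the collar. Out, it stands 5.5 mm above the stub; 12 mm wide, 13.5 mm long, ramped towards the stub's tip, steep towards the pot.
- button (a joint): How far the spring button is pressed in, m: 0 fully out, 0.0075 fully in. The socket sliding on presses it in over the ramp (about 5 N along the stub, no finger needed); it springs back to 0 through the handle's hole when the handle is home (within 3 mm of the collar).
- handle_grip (a point): The pot's loose handle: 150 mm long, 32 mm wide, 26 mm high, 0.16 kg; a black grip (86 mm) with a bright steel socket (64 mm) at one end. This point is half-way up it, at its balance point, 85 mm from the socket's mouth. x points along the handle to the mouth, z up. At the start it lies flat on the table, hole up.
- handle_mouth (a point): Centre of the mouth of the handle's socket, 85 mm from handle_grip along x (same axes). Socket: opening 26 mm wide, 20 mm high, 64 mm deep, walls 3 mm; the button hole in its top wall is 16 mm wide and runs from 17 to 36.5 mm behind the mouth.
- lid_grip (a point): The pot's loose lid (0.25 kg): an aluminium disc 186 mm across, 4 mm thick, with a bevelled plug under it (142 mm across, 8 mm deep) that drops into the pot, and a black knob 30 mm across, 36 mm high. The point is in the knob, 22 mm above the disc and 34 mm above the plug's underside, on which the lid lies at the start. z up. Seated, it is 26 mm above pot_rim.
- dial_grip (a point): On the upright axis of the heat dial on the deck, half-way up its two tabs, 86 mm above the table, 155 mm from the pot's axis. Black dial: 31 mm hub, 44 mm high, on a 60 mm disc (8 mm high) inside a low ring 78 mm across; white pointer. y runs through both tabs and turns with the dial; z up. 67 mm free to the pot's wall, 62 mm to the edge of the seated lid.
- dial (a joint): Angle of the heat dial, rad: 0 off (pointer to the white dot, towards the robot), 1.2 melt (orange dot), a stop at each end. Grows clockwise seen from above. Turns only while both tabs are pinched in (at least 5 mm each); then light, 0.05 N m.
- tab_left (a joint): How far the orange tab on the dial's +y side is pinched in, m: 0 out and locked in a notch, 0.006 fully in; 2 N to start, 6 N fully in. Let go at off or melt it springs out; between them the ring keeps it in. Tabs: 20 mm wide, upright from 63 to 99 mm above the table, outer faces 56 mm apart when out, 44 mm when pinched.
- tab_right (a joint): The same for the tab on the dial's -y side.
- wax_1_mid (a point): Middle of one of the pale blue wax blocks, 60 (its x) x 36 (its y) x 28 mm (its z, up at the start), about 56 g. Three to five of these blocks are present, lying flat on the table; an absent one has no reading.
- wax_2_mid (a point): Middle of one of the pale blue wax blocks, 60 (its x) x 36 (its y) x 28 mm (its z, up at the start), about 56 g. Three to five of these blocks are present, lying flat on the table; an absent one has no reading.
- wax_3_mid (a point): Middle of one of the pale blue wax blocks, 60 (its x) x 36 (its y) x 28 mm (its z, up at the start), about 56 g. Three to five of these blocks are present, lying flat on the table; an absent one has no reading.
- wax_4_mid (a point): Middle of one of the pale blue wax blocks, 60 (its x) x 36 (its y) x 28 mm (its z, up at the start), about 56 g. Three to five of these blocks are present, lying flat on the table; an absent one has no reading.
- wax_5_mid (a point): Middle of one of the pale blue wax blocks, 60 (its x) x 36 (its y) x 28 mm (its z, up at the start), about 56 g. Three to five of these blocks are present, lying flat on the table; an absent one has no reading.
- mug_mid (a point): White mug, 84 mm across, 85 mm high, standing beyond the pot; a bystander. The point is half-way up.
- jar_mid (a point): Glass jar with a wooden lid, 72 mm across, 85 mm high, a bystander between the pot and the table's left end. The point is half-way up.
- tin_mid (a point): Round slate-blue tin, 76 mm across, 48 mm high, a bystander beyond the wax blocks. The point is half-way up.
There are look-alikes about, which are no part of the job. Leave any purple or red look-alike of the part that bears wax_2_mid alone.

How it is judged:
By the outcome, as a careful person would: the job done as asked, in the order asked, and still so for the second after the job is handed in, with the robot touching nothing.
Of wax_1, wax_2, wax_3, wax_4, wax_5 only 3 to 5 are there at a start; the rules pass over those that are not, and their reading is None.
At some moment in a run one of wax_1, wax_2, wax_3, wax_4, wax_5 may be knocked a few centimetres aside while the robot is not near it.
Once in a run the grip may slacken for a moment while it holds something.
It also fails if it takes over 210 s, if anything falls off the work surface, if the arm or the gripper's body presses on something with over 40 N, if the wrist force passes 120 N, or if a joint passes its speed limit or range.

## Working session

There is one attempt and no reset: what is moved stays moved. The work goes in short steps, Python scripts to look and compute and a tool call to move; the robot and the scene stay as the last step left them, time stands still between calls to the robot, and variables do not carry over. Pictures are saved under pics/ and viewed, at most 14 in all, crops included, and the job is handed in when it is done.

Besides the shell and the picture viewer there is one more tool, called after "Request:" as name([rows], argument=value, ...), one row to a line, values as JSON. apply_moves: Moves the arm, as the interface text tells. Its arguments: {"type":"object","properties":{"steps":{"type":"array"},"fingers":{"type":"number"}},"required":["steps"]}

```bash
mkdir -p pics; cat > h.py <<'E'
import numpy as np, cv2
from scipy.spatial.transform import Rotation as R
from station import manip
def snap(n,f=None):
    o=manip.get_obs(); p,d=manip.snapshot(n)
    if f: cv2.imwrite('pics/'+f+'.png',p[:,:,::-1])
    np.savez('/tmp/'+n+'.npz',p=p,d=d,ee=o['ee_pos'],ori=o['orientation'])
    return p,d
def cloud(n):
    """world xyz for each pixel"""
    z=np.load('/tmp/'+n+'.npz'); d=z['d'].astype(float); c=manip.camera_params(n)
    v,u=np.mgrid[0:384,0:512]
    x=(u-c['cx'])/c['fx']; y=(v-c['cy'])/c['fy']
    if n=='wrist':
        r=np.hypot(x,y); s=np.where(r>1e-9,np.tan(np.minimum(r,1.5))/np.maximum(r,1e-9),1); x=x*s;y=y*s
    P=np.stack([x*d,y*d,d],-1)
    if n=='wrist':
        T=np.array(c['T_tool_cam']); P=P@T[:3,:3].T+T[:3,3]
        P=P@R.from_rotvec(z['ori']).as_matrix().T+z['ee']
    else:
        P=(P-np.ravel(c['tvec']))@R.from_rotvec(np.ravel(c['rvec'])).as_matrix()
    P[d<=0]=np.nan
    return z['p'],P
E
python3 - <<'E'
from h import *
o=manip.get_obs(); print(o['clock'],o['ee_pos'],o['orientation'],o['opening'],manip.tip_reach)
print(R.from_rotvec(o['orientation']).as_matrix().round(3))
a=snap('scene')[0]; b=snap('side')[0]; snap('wrist','w0')
for n in('scene','side'):
    c=manip.camera_params(n); Rm=R.from_rotvec(np.ravel(c['rvec'])).as_matrix(); print(n,-Rm.T@np.ravel(c['tvec']),Rm[2])
cv2.imwrite('pics/s0.png',cv2.resize(a,(800,600),interpolation=3)[:,:,::-1]);cv2.imwrite('pics/d0.png',cv2.resize(b,(800,600),interpolation=3)[:,:,::-1])
E
```

```text
0.0 [ 194.7451957  -566.83310387  255.44984948] [-3.0968715e+00 -5.1696730e-01  1.6280506e-04] 85.16116567923451 25.0
[[ 0.946  0.325 -0.   ]
 [ 0.325 -0.946  0.002]
 [ 0.    -0.002 -1.   ]]
scene [1160.85535324 -418.54938443 1211.64565849] [-0.46457069  0.28671303 -0.83783633]
side [ 448.52629163 -866.30439784  907.47235649] [ 0.09022791  0.70997477 -0.69842304]
```

View pics/s0.png

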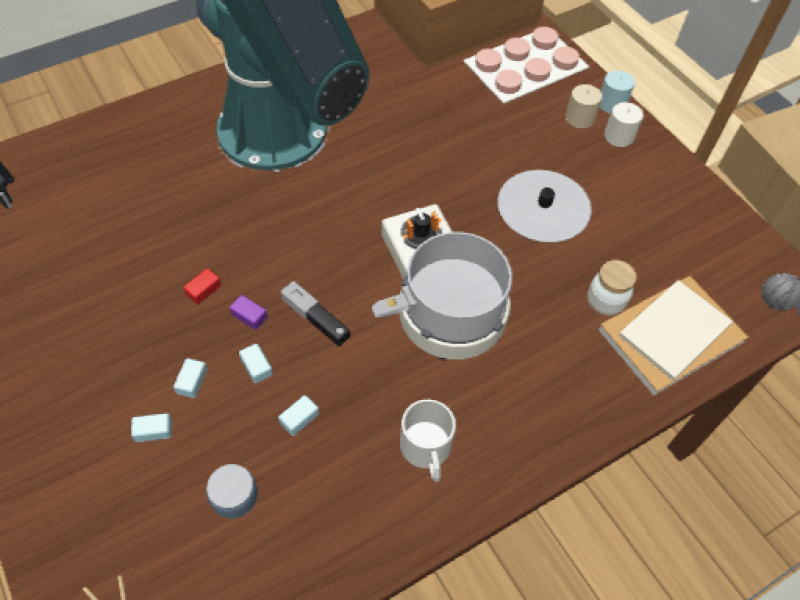

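View pics/d0.png

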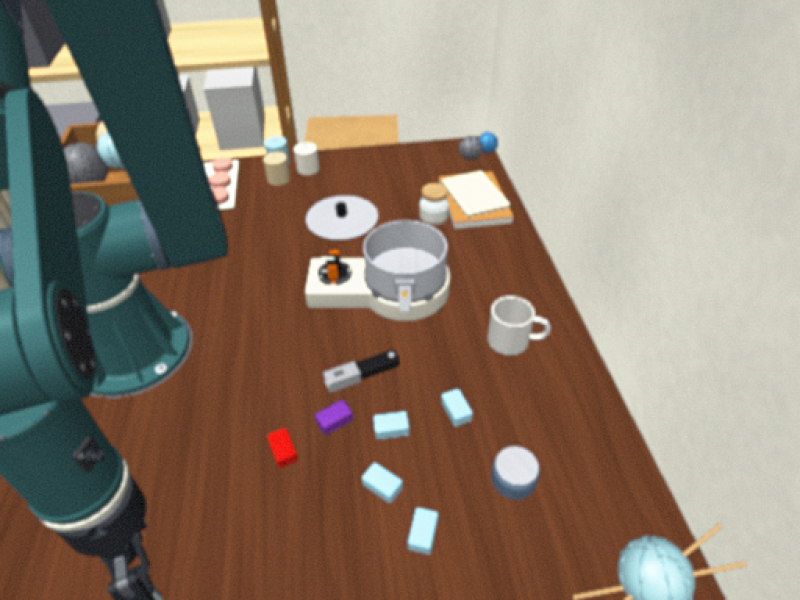

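The scene view shows four pale blue blocks at about (190,377), (255,362), (298,414) and (150,427). Purple (248,311) and red (202,286) are the look-alikes to avoid. Next I measure everything and enlarge that area to confirm.

```bash
cat >> h.py <<'E'
def blocks(n,zmin=5,zmax=40,box=(300,900,-600,0)):
    """pale blue blocks: colour mask, clusters, min-area rect of top points"""
    p,P=cloud(n); hsv=cv2.cvtColor(p,cv2.COLOR_RGB2HSV)
    m=(hsv[...,0]>75)&(hsv[...,0]<110)&(hsv[...,1]>15)&(hsv[...,1]<120)&(hsv[...,2]>150)
    m&=(P[...,2]>zmin)&(P[...,2]<zmax)&(P[...,0]>box[0])&(P[...,0]<box[1])&(P[...,1]>box[2])&(P[...,1]<box[3])
    k,l,s,c=cv2.connectedComponentsWithStats(m.astype(np.uint8))
    out=[]
    for i in range(1,k):
        if s[i,4]<60: continue
        q=P[l==i]; zt=np.percentile(q[:,2],90); t=q[abs(q[:,2]-zt)<5]
        (cx,cy),(w,h),a=cv2.minAreaRect(t[:,:2].astype(np.float32))
        if w<h: a+=90
        a=(a+90)%180-90
        out.append((round(cx,1),round(cy,1),round(zt,1),round(max(w,h),1),round(min(w,h),1),round(a,1),c[i].round().tolist()))
    return out
E
python3 - <<'E'
from h import *
for n in('scene','side'):
    print(n)
    for b in blocks(n): print(b)
    p,P=cloud(n); g=p.astype(int); sat=g.max(2)-g.min(2)
    X,Y,Z=P[...,0],P[...,1],P[...,2]
    # coarse heightmap clusters of everything above table
    m=(Z>8)&(X>250)&(X<950)&(Y>-700)&(Y<500)
    k,l,s,c=cv2.connectedComponentsWithStats(m.astype(np.uint8))
    for i in range(1,k):
        if s[i,4]<80: continue
        q=P[l==i]; print('obj',c[i].round(),s[i,4],q.min(0).round(),q.max(0).round(),np.median(p[l==i],0))
p=np.load('/tmp/scene.npz')['p']; cv2.imwrite('pics/crop0.png',cv2.resize(p[165:345,70:310],(800,600),interpolation=2)[:,:,::-1])
E
```

```text
scene
(508.8, -274.5, np.float64(30.2), 58.5, 34.5, 1.1, [163.0, 231.0])
(479.2, -382.3, np.float64(30.0), 58.7, 34.4, -43.3, [120.0, 241.0])
(633.2, -253.9, np.float64(30.1), 58.0, 35.7, -76.0, [190.0, 264.0])
(532.5, -472.7, np.float64(30.5), 58.1, 34.2, 67.5, [95.0, 272.0])
obj [182.  24.] 1661 [ 250. -112.  272.] [272.   2. 531.] [45. 61. 65.]
obj [348. 132.] 1930 [374. 283.   8.] [559. 468.  55.] [205. 206. 209.]
obj [285. 182.] 5906 [368. -72.   8.] [687. 169. 140.] [153. 151. 141.]
obj [423. 208.] 4397 [668. 289.   8.] [898. 500.  90.] [229. 222. 212.]
obj [129. 182.] 295 [ 292. -323.    8.] [ 342. -258.   35.] [229.  80.  75.]
obj [202. 200.] 603 [ 392. -173.    8.] [ 546. -104.   34.] [86. 86. 87.]
obj [158. 199.] 300 [ 376. -268.    8.] [ 443. -213.   33.] [170.5 107.  202. ]
obj [163. 232.] 309 [ 479. -293.    8.] [ 540. -256.   33.] [224. 246. 245.]
obj [121. 241.] 343 [ 445. -415.    9.] [ 511. -351.   34.] [224. 246. 244.]
obj [191. 265.] 360 [ 610. -286.    8.] [ 657. -222.   34.] [223. 246. 245.]
obj [273. 278.] 970 [ 734. -137.    8.] [850. -53.  90.] [152. 151. 146.
[... 866 characters left out ...]
 170.]
obj [231. 236.] 544 [ 392. -174.    8.] [ 541. -106.   31.] [94.5 93.  96.5]
obj [292. 260.] 279 [ 608. -288.    8.] [ 652. -221.   32.] [202. 247. 251.]
obj [213. 266.] 301 [ 373. -268.    8.] [ 438. -214.   32.] [148.  66. 202.]
obj [250. 271.] 303 [ 476. -294.    9.] [ 536. -256.   32.] [201. 247. 251.]
obj [180. 286.] 297 [ 288. -323.    8.] [ 337. -259.   32.] [243.  28.  21.]
obj [329. 302.] 792 [ 659. -441.    8.] [ 732. -367.   52.] [224. 227. 232.]
obj [244. 308.] 360 [ 445. -415.    8.] [ 507. -353.   33.] [204. 247. 251.]
obj [270. 339.] 405 [ 503. -506.    8.] [ 554. -440.   32.] [204. 247. 251.]
obj [421. 365.] 1965 [ 728. -642.   11.] [ 942. -552.  113.] [179. 212. 220.]
```

View pics/crop0.png

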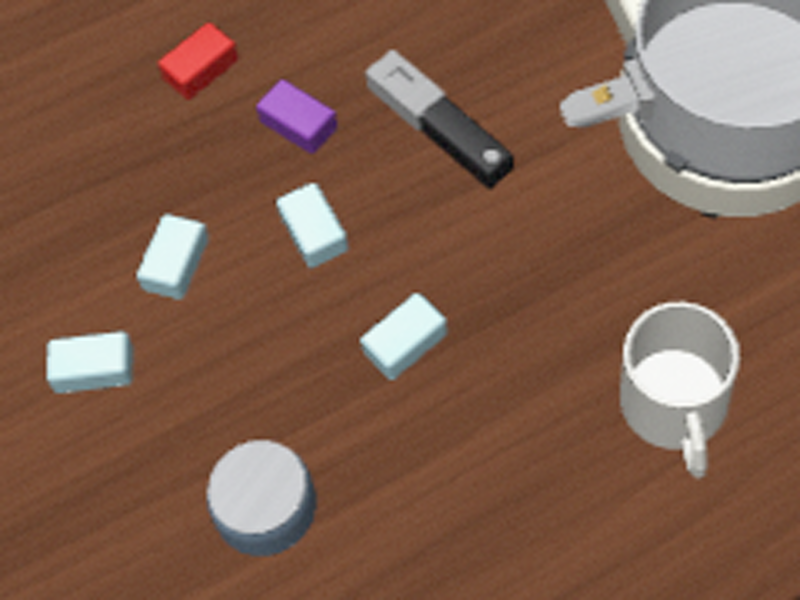

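Crop confirms four identical pale blue 60×36 blocks; purple at crop (297,115) and red (198,60) are left alone. Next I get the handle, pot, stub, lid and dial poses.

```bash
python3 - <<'E'
from h import *
from scipy.optimize import least_squares
def circ(q):
    r=least_squares(lambda v:np.hypot(q[:,0]-v[0],q[:,1]-v[1])-v[2],[*q[:,:2].mean(0),80],loss='soft_l1',f_scale=2).x; return r.round(1)
for n in('scene','side'):
    p,P=cloud(n); X,Y,Z=P[...,0],P[...,1],P[...,2]; g=p.astype(int); print(n)
    q=P[(Z>131)&(Z<140)&(X>450)&(X<720)&(Y>-60)&(Y<200)]; c=circ(q); print('rim',c,len(q),np.median(q[:,2]))
    # stub
    d=np.hypot(X-c[0],Y-c[1])
    m=(d>100)&(d<165)&(Z>100)&(Z<113)&(Y<c[1]-60)&(abs(X-c[0])<70); q=P[m]
    st=q[np.argsort(-d[m])]; print('stub',len(q)); 
    br=m&(g[...,0]-g[...,2]>60); print('button',np.nanmean(P[br],0) if br.sum() else None,br.sum(), 'brdir', np.degrees(np.arctan2(*(P[br].mean(0)[:2]-c[:2])[::-1])))
    mm=q[q[:,2]<111]; (cx,cy),(w,h),a=cv2.minAreaRect(mm[:,:2].astype(np.float32)); print('stubrect',cx,cy,w,h,a,'dir',np.degrees(np.arctan2(cy-c[1],cx-c[0])))
    # handle
    q=P[(X>380)&(X<560)&(Y>-185)&(Y<-95)&(Z>20)&(Z<36)]; print('handle',cv2.minAreaRect(q[:,:2].astype(np.float32)),np.median(q[:,2]))
    m=(X>380)&(X<560)&(Y>-185)&(Y<-95)&(Z>20)&(Z<36); print(' dark',P[m&(g.max(2)<80)].mean(0),'bright',P[m&(g.max(2)>110)&(Y<-130)].mean(0))
    # lid
    q=P[(X>360)&(X<570)&(Y>270)&(Y<480)&(Z>6)&(Z<16)]; print('lid',circ(q),np.median(q[:,2]))
    q=P[(X>360)&(X<570)&(Y>270)&(Y<480)&(Z>43)]; print('knobtop',q.mean(0),len(q))
    # deck/dial
    m=(Z>58)&(Z<110)&(d>115)&(X<c[0]-60)&(Y>-70)&(Y<150)
    o=m&(g[...,0]>170)&(g[...,2]<90)&(g[...,0]-g[...,1]>80); 
    k,l,s,cc=cv2.connectedComponentsWithStats(o.astype(np.uint8))
    for i in range(1,k):
        if s[i,4]>5: print('orange',cc[i].round(),s[i,4],P[l==i].mean(0).round(1),P[l==i].max(0).round(1))
    q=P[m&(g.max(2)<70)&(Z>92)]; print('hubtop',q.mean(0),len(q))
    q=P[(Z>50)&(Z<60)&(X<c[0]-105)&(X>330)&(abs(Y-c[1])<90)]; print('deck',cv2.minAreaRect(q[:,:2].astype(np.float32)))
    # mug/jar
E
```

```text
scene
rim [588.4  80.5  85.3] 318 133.96430189382022
stub 170
button [568.51680446 -40.53956962 111.39287102] 15 brdir -99.32867466497862
stubrect 568.30322265625 -44.15803909301758 53.974639892578125 26.44849395751953 84.30464935302734 dir -99.1581548968867
handle ((468.7879638671875, -137.6586456298828), (154.7678985595703, 35.728675842285156), 16.136314392089844) 25.178262438734258
 dark [ 502.30824332 -127.50460116   24.67504769] bright [ 429.03466976 -150.26522212   25.31903004]
lid [465.5 378.4  67.8] 11.425230670549148
knobtop [467.85263937 375.50489731  47.5001492 ] 59
hubtop [270.18952682  58.7845742   98.59181783] 105
deck ((432.79522705078125, 104.3153076171875), (115.29749298095703, 115.34100341796875), 81.5267105102539)
side
rim [585.3  80.6  85.6] 196 133.68703530175418
stub 98
button [566.37076523 -40.12850825 110.85462536] 9 brdir -98.91095719874988
stubrect 565.407470703125 -43.968231201171875 53.567840576171875 21.978282928466797 81.08321380615234 dir -99.07306020829124
handle ((467.7235107421875, -138.23487854003906), (149.2911834716797, 36.43009567260742), 15.879029273986816) 25.008801639926222
 dark [ 495.83167885 -132.33402495   24.75770747] bright [ 427.35186271 -151.13524404   25.04898548]
lid [463.8 379.4  68.4] 11.415197662706811
knobtop [465.01470851 374.0552061   47.40361289] 29
orange [213. 161.] 11 [435.8 127.4  97.7] [445.1 129.7 101.9]
orange [212. 173.] 31 [428.8  79.2  88.4] [435.4  84.1 100.6]
hubtop [ 1.25734440e+02 -4.64092563e-02  1.00525645e+02] 97
deck ((428.9920654296875, 104.75590515136719), (120.65995788574219, 112.36808013916016), 83.83547973632812)
```

```bash
cat >> h.py <<'E'
def go(x,y,z,psi):
    """tool-axis shift (m) and twist (deg) from measured pose to TCP x,y,z (mm), yaw psi (deg) of tool x"""
    o=manip.get_obs(); M=R.from_rotvec(o['orientation']).as_matrix(); d=M.T@(np.array([x,y,z])-o['ee_pos'])/1000
    cur=np.degrees(np.arctan2(M[1,0],M[0,0])); t=(-(psi-cur)+180)%360-180
    print('ee',o['ee_pos'].round(1),'psi',cur.round(1),'open',round(o['opening'],1),'gf',round(o['grasp_force'],1),'F',o['contact_force'].round(1),'t',round(o['clock'],1),'j6',round(o['joint_pos'][5],2))
    print('->',d.round(4),'twist',t.round(1))
E
python3 -c "
from h import *
go(478,-135,150,196)"
```

```text
ee [ 194.8 -567.   255.6] psi 19.0 open 85.4 gf 0.0 F [ 0.5  0.3 -0.4] t 0.1 j6 -0.12
-> [ 0.4082 -0.3164  0.1062] twist -177.0
```

Request:
apply_moves([
  [[0.04,-0.03,0.0,-8],[0.08,-0.06,0.01,-16],[0.12,-0.09,0.02,-24],[0.16,-0.12,0.03,-32],[0.2,-0.15,0.04,-40],[0.24,-0.18,0.05,-48],[0.28,-0.21,0.06,-56],[0.32,-0.245,0.07,-64],[0.36,-0.28,0.08,-72],[0.39,-0.3,0.09,-80],[0.408,-0.316,0.106,-88],[0.408,-0.316,0.106,-96]],
], fingers=0.06)

```text
clock: 1.35
ee_pos: [478.3, -132.5, 148.4]
orientation: [-1.674, -2.654, -0.001]
contact_force: [-0.7, -0.1, -0.2]
opening: 60.1
grasp_force: 0.0
```

```bash
python3 -c "
from h import *
go(478,-135,150,196)"
```

```text
ee [ 478.3 -132.5  148.4] psi 115.5 open 60.1 gf 0.0 F [-0.7 -0.1 -0.2] t 1.4 j6 -0.86
-> [-0.0021 -0.0013 -0.0016] twist -80.5
```

Request:
apply_moves([
  [[-0.002,-0.001,0,-40.5],[-0.002,-0.001,0,-40.5],[-0.002,-0.001,0,-40.5],[-0.002,-0.001,0,-40.5],[-0.002,-0.001,0,-40.5],[-0.002,-0.001,0,-80.5],[-0.002,-0.001,0,-80.5],[-0.002,-0.001,0,-80.5],[-0.002,-0.001,0,-80.5],[-0.002,-0.001,0,-80.5],[-0.002,-0.001,0,-80.5]],
])

```text
clock: 2.45
ee_pos: [477.9, -138.2, 150.1]
orientation: [0.423, -3.113, -0.001]
contact_force: [-0.5, -0.1, -0.6]
opening: 60.2
grasp_force: 0.0
```

```bash
python3 - <<'E'
from h import *
p,d=snap('wrist','w1')
p,P=cloud('wrist'); X,Y,Z=P[...,0],P[...,1],P[...,2]
m=(X>370)&(X<560)&(Y>-200)&(Y<-70)&(Z>19)&(Z<36); q=P[m]; print(len(q),cv2.minAreaRect(q[:,:2].astype(np.float32)),np.median(q[:,2]))
q=P[(X>370)&(X<560)&(Y>-200)&(Y<-70)&(abs(Z)<8)];print('table',np.median(q[:,2]))
go(478,-135,28,196)
E
```

```text
5635 ((468.3207702636719, -136.7576904296875), (148.14256286621094, 32.238346099853516), 16.235862731933594) 25.848604805725614
table -0.004158294330423473
ee [ 478.  -138.2  150.2] psi -164.7 open 60.5 gf 0.0 F [-0.2 -0.4  0.4] t 2.5 j6 -2.26
-> [-0.0009  0.0031  0.1222] twist -0.7
```

View pics/w1.png

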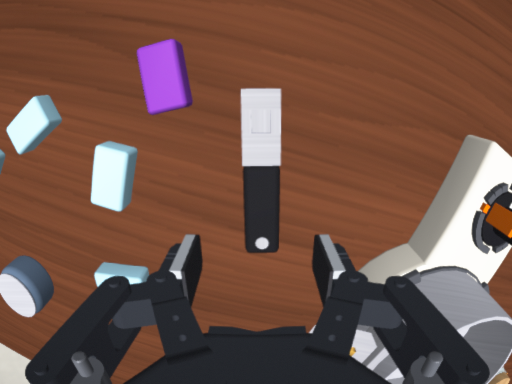

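The picture shows the handle at (262,170), socket up-image with its hole at (261,121); the jaws straddle its line. Descending.

Request:
apply_moves([
  [[-0.001,0.004,0.04,-1],[-0.001,0.004,0.08,-1],[-0.001,0.004,0.115,-1],[-0.001,0.004,0.122,-1],[-0.001,0.004,0.122,-1]],
])

```text
clock: 3.0
ee_pos: [477.1, -133.8, 27.5]
orientation: [0.447, -3.107, -0.003]
contact_force: [0.0, -0.1, 0.4]
opening: 59.8
grasp_force: 0.0
```

Request:
apply_moves([
  [[0,0,0,0],[0,0,0,0],[0,0,0,0],[0,0,0,0],[0,0,0,0],[0,0,0,0],[0,0,-0.03,0],[0,0,-0.07,0],[0,0,-0.12,0],[0,0,-0.12,0]],
], fingers=0.02)

```text
clock: 4.0
ee_pos: [482.2, -135.9, 155.0]
orientation: [-0.448, 3.098, -0.011]
contact_force: [1.2, -1.3, -1.6]
opening: 31.1
grasp_force: 60.3
```

```bash
python3 - <<'E'
from h import *
snap('wrist'); p,P=cloud('wrist'); X,Y,Z=P[...,0],P[...,1],P[...,2]
o=manip.get_obs();M=R.from_rotvec(o['orientation']).as_matrix()
T=(P-o['ee_pos'])@M   # tool coords
g=p.astype(int)
m=(abs(T[...,1])<22)&(T[...,0]>20)&(T[...,0]<110)&(T[...,2]>-10)&(T[...,2]<35); q=T[m]
print(len(q),cv2.minAreaRect(q[:,:2].astype(np.float32)),np.median(q[:,2]),q.min(0),q.max(0))
for a in range(25,90,10):
    s=q[abs(q[:,0]-a)<4]
    if len(s): print(a,np.percentile(s[:,1],[2,98]).round(1),np.median(s[:,2]).round(1))
# target pre-insert: mouth 20 mm before the stub tip
u=np.array([-.158,-.987]); c=np.array([587,80.5]); e=c+(154+20+85)*u; print(e); go(e[0],e[1],114,81)
E
```

```text
11119 ((52.20562744140625, -0.5629367828369141), (64.37409210205078, 32.4187126159668), 0.09900007396936417) 1.7926433966600812 [ 20.00695308 -16.80165043  -0.91535749] [84.37128113 15.65760786 27.13069385]
25 [-15.8  14.7] 1.6
35 [-16.1  14.7] 1.6
45 [-15.6  14.4] 1.9
55 [-15.8  14.9] 2.7
65 [-16.   14.9] 1.9
75 [-15.7  14.8] 1.7
85 [-16.   14.7] 1.7
[ 546.078 -175.133]
ee [ 480.7 -135.3  152.4] psi -163.6 open 31.2 gf 60.3 F [ 0.6 -0.3 -2.5] t 4.0 j6 -2.27
-> [-0.0511 -0.0565  0.0391] twist 115.4
```

```bash
python3 -c "
from h import *
go(542,-200,116,81)"
```

```text
ee [ 480.7 -135.3  152.4] psi -163.6 open 31.2 gf 60.3 F [ 0.6 -0.3 -2.5] t 4.0 j6 -2.27
-> [-0.0402 -0.0792  0.0372] twist 115.4
```

Request:
apply_moves([
  [[-0.02,-0.04,0,8],[-0.04,-0.079,0,16],[-0.04,-0.079,0,24],[-0.04,-0.079,0,32],[-0.04,-0.079,0,40],[-0.04,-0.079,0,48],[-0.04,-0.079,0,56],[-0.04,-0.079,0,64],[-0.04,-0.079,0,72],[-0.04,-0.079,0,80],[-0.04,-0.079,0.02,88],[-0.04,-0.079,0.037,96]],
])

```text
clock: 5.25
ee_pos: [537.9, -198.2, 110.0]
orientation: [-2.016, -2.408, 0.0]
contact_force: [-0.6, -0.8, -0.8]
opening: 30.7
grasp_force: 60.3
```

Request:
apply_moves([
  [[0,0,0,8],[0,0,0,16],[0,0,0,19],[0,0,0,19],[0,0,0,19]],
])

```text
clock: 5.75
ee_pos: [538.0, -198.3, 110.5]
orientation: [-2.378, -2.051, 0.001]
contact_force: [0.2, 0.3, -2.4]
opening: 30.8
grasp_force: 60.3
```

```bash
python3 - <<'E'
from h import *
go(542,-200,116,81)
snap('wrist','w2'); p,P=cloud('wrist')
o=manip.get_obs();M=R.from_rotvec(o['orientation']).as_matrix(); T=(P-o['ee_pos'])@M
q=T[(abs(T[...,1])<25)&(T[...,0]>20)&(T[...,0]<100)&(T[...,2]>-10)&(T[...,2]<20)]; print('handle',cv2.minAreaRect(q[:,:2].astype(np.float32)),np.median(q[:,2]),q[:,0].max())
X,Y,Z=np.moveaxis(P,-1,0)
m=(T[...,0]>110)&(T[...,0]<200)&(abs(T[...,1])<40)&(Z>90)&(Z<125); q=T[m]
for a in range(112,200,4):
    s=q[abs(q[:,0]-a)<2]
    if len(s)>5: print(a,len(s),np.percentile(s[:,1],[2,98]).round(1),np.percentile(s[:,2],[5,50,95]).round(1))
E
```

```text
ee [ 538.  -198.3  110.5] psi 81.5 open 30.8 gf 60.3 F [ 0.2  0.3 -2.4] t 5.8 j6 -0.33
-> [-0.0011  0.0042 -0.0055] twist 0.5
handle ((53.48195266723633, 0.41009998321533203), (66.94738006591797, 32.45307922363281), 0.11952108144760132) 4.382740761993868 86.93138476588045
```

View pics/w2.png

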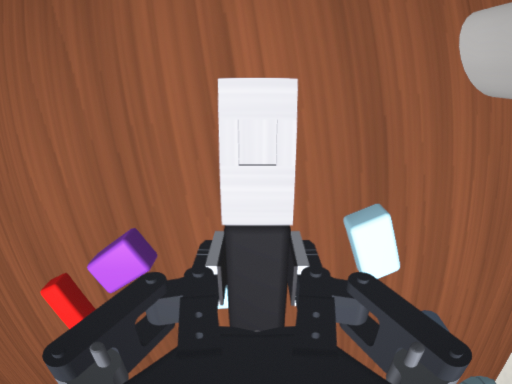

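The handle is level in the jaws but sits about 2.5 mm lower and farther forward than before (a brief slackening). The stub is out of view above the mouth, so I raise the arm to see both.

Request:
apply_moves([
  [[0,0.004,-0.05,0.5],[0,0.004,-0.1,0.5],[0,0.004,-0.13,0.5],[0,0.004,-0.13,0.5],[0,0.004,-0.13,0.5]],
])

```text
clock: 6.3
ee_pos: [542.6, -199.2, 241.6]
orientation: [2.388, 2.04, 0.001]
contact_force: [-0.2, 0.7, -2.6]
opening: 31.3
grasp_force: 60.7
```

```bash
cat >stub.py <<'E'
from h import *
go(542,-200,117,81)
snap('wrist','w3'); p,P=cloud('wrist')
o=manip.get_obs();M=R.from_rotvec(o['orientation']).as_matrix(); T=(P-o['ee_pos'])@M
q=T[(abs(T[...,1])<25)&(T[...,0]>20)&(T[...,0]<100)&(T[...,2]>-10)&(T[...,2]<20)]; print('handle',cv2.minAreaRect(q[:,:2].astype(np.float32)),np.median(q[:,2]),q[:,0].max())
for a in(30,55,75): print(a,np.median(q[abs(q[:,0]-a)<4][:,2]))
X,Y,Z=np.moveaxis(P,-1,0); g=p.astype(int)
m=(T[...,0]>110)&(T[...,0]<230)&(abs(T[...,1])<45)&(Z>90)&(Z<125); q=T[m]; w=P[m]
cs=[]
for a in range(112,230,5):
    k=abs(q[:,0]-a)<2.5; s=q[k]
    if len(s)>5: 
        print(a,len(s),np.percentile(s[:,1],[2,98]).round(1),np.percentile(w[k][:,2],[5,50,95]).round(1)); cs.append([a,s[:,1].min()/2+s[:,1].max()/2])
br=m&(g[...,0]-g[...,2]>50); print('button',np.nanmean(P[br],0),T[br].mean(0),br.sum())
q=P[(Z>130)&(Z<140)&(X>450)&(Y>-60)]
print(len(q))
E
python3 stub.py
```

```text
ee [ 542.6 -199.2  241.6] psi 81.0 open 31.3 gf 60.7 F [-0.2  0.7 -2.6] t 6.3 j6 -0.31
-> [-0.0009 -0.0006  0.1246] twist -0.0
handle ((53.33125686645508, 1.510178565979004), (66.62975311279297, 32.377784729003906), 0.19788599014282227) 2.913527245723944 86.60747827135256
30 2.937250127911169
55 2.9548634972677665
75 2.85252765978186
132 123 [-7.3  8.7] [ 98.2 105.1 106.6]
137 146 [-9.  10.2] [104.9 106.8 108.3]
142 174 [-10.5  12. ] [106.6 108.3 109.9]
147 162 [-10.5  12.5] [107.6 108.8 109.9]
152 160 [-11.3  11.7] [107.5 108.6 110.2]
157 159 [-10.4  11.7] [107.7 109.4 111.4]
162 59 [-10.6  11.6] [107.8 109.5 112.3]
button [566.94988834 -42.208799   110.51690291] [158.47955612   0.55527506 129.84134916] 84
0
```

In one frame: handle centreline at tool y 1.5, stub at 0.65; tip 43 mm ahead of the mouth, stub top at z 108.8 and parallel. I go down 125.7 mm with a -0.85 mm side shift and start onto the taper.

Request:
apply_moves([
  [[0,-0.001,0.05,0],[0,-0.001,0.1,0],[0,-0.001,0.1257,0],[0,-0.001,0.1257,0],[0.02,-0.001,0.1257,0],[0.035,-0.001,0.1257,0],[0.045,-0.001,0.1257,0],[0.05,-0.001,0.1257,0],[0.055,-0.001,0.1257,0],[0.055,-0.001,0.1257,0],[0.055,-0.001,0.1257,0]],
])

```text
clock: 7.45
ee_pos: [550.4, -144.9, 115.8]
orientation: [2.389, 2.039, 0.0]
contact_force: [0.0, -0.9, -0.7]
opening: 30.6
grasp_force: 65.5
```

```bash
python3 - <<'E'
from h import *
for i in range(3):
    go(558.4,-98.2,114,81); p,_=snap('side')
c=cv2.resize(p[150:250,200:330],(780,600),interpolation=2); cv2.imwrite('pics/s1.png',c[:,:,::-1])
E
```

```text
ee [ 550.4 -144.9  115.8] psi 81.0 open 30.6 gf 65.5 F [ 0.  -0.9 -0.7] t 7.5 j6 -0.22
-> [0.0474 0.0005 0.0018] twist -0.0
ee [ 550.4 -145.1  115.8] psi 81.0 open 30.5 gf 65.5 F [-0.7 -0.5 -2.1] t 7.5 j6 -0.22
-> [0.0475 0.0006 0.0018] twist -0.0
ee [ 550.3 -145.1  115.7] psi 80.9 open 30.3 gf 65.5 F [-0.5 -0.2 -2. ] t 7.5 j6 -0.22
-> [0.0476 0.0006 0.0017] twist -0.1
```

View pics/s1.png

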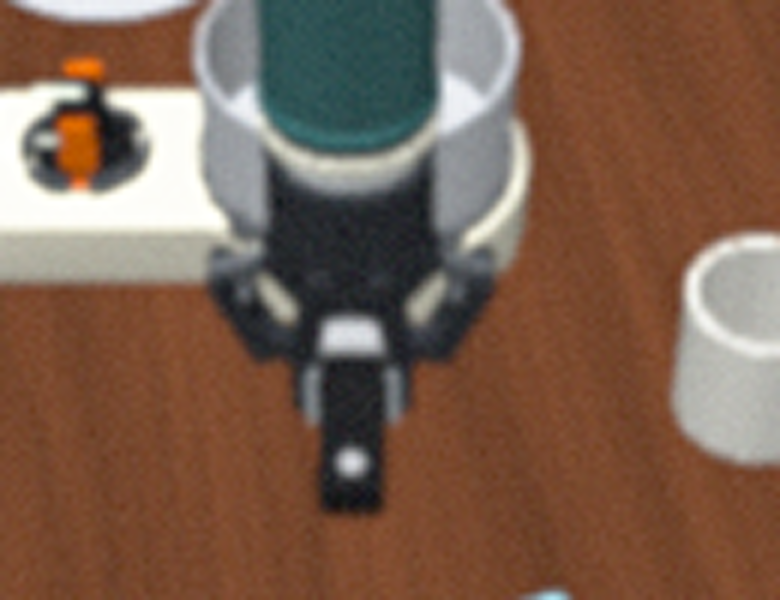

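Handle in line with the stub at (350,400), no force. Advancing onto the button.

Request:
apply_moves([
  [[0.01,0,0,0],[0.02,0,0,0],[0.025,0,0,0],[0.025,0,0,0]],
])

```text
clock: 8.0
ee_pos: [554.7, -118.7, 116.0]
orientation: [-2.389, -2.04, -0.002]
contact_force: [0.7, 1.2, 2.1]
opening: 30.8
grasp_force: 66.1
```

Request:
apply_moves([
  [[0.008,0,0,0],[0.014,0,0,0],[0.018,0,0,0],[0.021,0,0,0],[0.021,0,0,0],[0.021,0,0,0]],
])

```text
clock: 8.6
ee_pos: [557.7, -98.9, 115.7]
orientation: [-2.39, -2.039, -0.001]
contact_force: [0.7, 1.7, 3.2]
opening: 30.4
grasp_force: 66.3
```

```bash
cat >hv.py <<'E'
from h import *
import sys
go(558.4,-98.2,114,81)
snap('wrist'); p,P=cloud('wrist'); z=np.load('/tmp/wrist.npz'); M=R.from_rotvec(z['ori']).as_matrix(); T=(P-z['ee'])@M
cv2.imwrite('pics/%s.png'%sys.argv[1],cv2.resize(p[0:240,130:390],(650,600),interpolation=2)[:,:,::-1])
g=p.astype(int); Z=P[...,2]
b=(g[...,0]-g[...,2]>50)&(Z>100)&(Z<125)&(abs(T[...,1])<20); print('brass',b.sum(),P[b].mean(0) if b.any() else 0)
for a in range(30,110,6):
    k=(abs(T[...,1])<3)&(abs(T[...,0]-a)<3); print(a,np.nanmedian(Z[k]).round(1),end='; ')
for a in range(30,96,13):
    s=T[(abs(T[...,0]-a)<2)&(abs(Z-113)<6)&(abs(T[...,1])<30)]; print(a,np.percentile(s[:,1],[1,99]).round(1))
E
python3 hv.py h1
```

```text
ee [557.7 -98.9 115.7] psi 80.9 open 30.4 gf 66.3 F [0.7 1.7 3.2] t 8.6 j6 -0.14
-> [0.0008 0.0006 0.0017] twist -0.1
brass 847 [567.76045596 -38.42526855 112.57135123]
30 111.6; 36 111.6; 42 111.7; 48 111.6; 54 108.9; 60 112.5; 66 113.7; 72 111.9; 78 112.0; 84 112.0; 90 116.7; 96 132.5; 102 134.4; 108 nan; 30 [-15.   16.1]
43 [-15.2  16.4]
56 [-14.8  16.5]
69 [-15.1  16.2]
82 [-15.   16.3]
95 [-19.   19.8]
  return np.nanmean(a, axis, out=out, keepdims=keepdims)
```

View pics/h1.png

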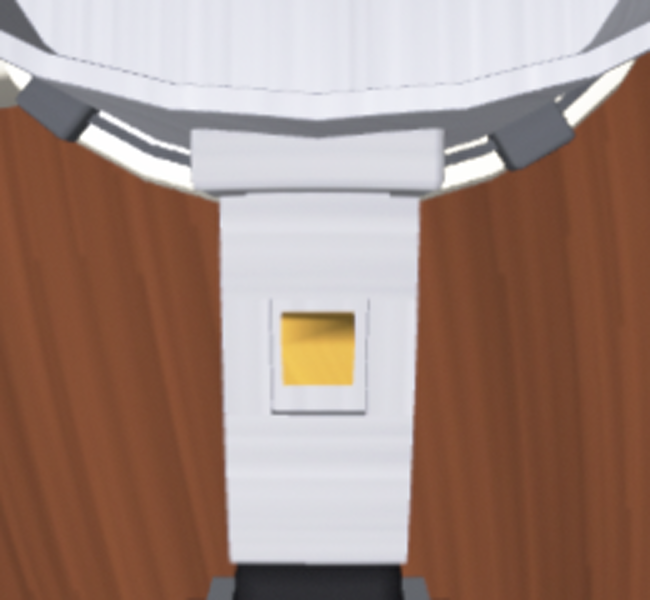

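Brass button is out through the hole (318,348), socket up against the collar (318,192). I push 3 mm more to confirm it is fully home.

Request:
apply_moves([
  [[0.001,0,0,0],[0.002,0,0,0],[0.003,0,0,0],[0.003,0,0,0],[0.003,0,0,0]],
])

```text
clock: 9.15
ee_pos: [558.0, -98.3, 115.8]
orientation: [2.387, 2.039, -0.003]
contact_force: [-2.7, -9.1, 4.5]
opening: 30.6
grasp_force: 66.3
```

```bash
python3 hv.py h2 2>/dev/null
```

```text
ee [558.  -98.3 115.8] psi 81.0 open 30.6 gf 66.3 F [-2.7 -9.1  4.5] t 9.2 j6 -0.14
-> [0.0002 0.0004 0.0018] twist 0.0
brass 846 [567.79339227 -38.47904662 112.5667962 ]
30 111.6; 36 111.7; 42 111.7; 48 111.6; 54 109.1; 60 113.0; 66 113.3; 72 111.8; 78 111.8; 84 112.0; 90 116.8; 96 133.7; 102 nan; 108 nan; 30 [-14.9  16.1]
43 [-15.2  16.2]
56 [-14.9  16.4]
69 [-15.3  16. ]
82 [-15.   16.2]
95 [-19.3  19.8]
```

The handle stops against the collar (9 N) and the button is out: home. Release.

Request:
apply_moves([
  [[-0.003,0,0,0],[-0.003,0,0,0],[-0.003,0,0,0]],
])

```text
clock: 9.5
ee_pos: [557.6, -99.3, 115.6]
orientation: [-2.39, -2.039, -0.0]
contact_force: [0.1, 0.1, 3.1]
opening: 30.5
grasp_force: 66.4
```

Request:
apply_moves([
  [[0,0,0,0],[0,0,0,0],[0,0,0,0],[0,0,0,0],[0,0,-0.04,0],[0,0,-0.085,0],[0,0,-0.085,0],[0,0,-0.085,0]],
], fingers=0.06)

```text
clock: 10.3
ee_pos: [558.3, -99.5, 201.8]
orientation: [2.388, 2.038, 0.002]
contact_force: [-0.2, -0.0, -0.2]
opening: 60.0
grasp_force: 0.0
```

```bash
python3 hv.py h3 2>/dev/null; python3 - <<'E'
from h import *
for n in('scene','side'):
    snap(n)
    for b in blocks(n): print(b)
go(508,-274,160,0.8)
go(631.5,-253.7,130,103)
E
```

```text
ee [558.3 -99.5 201.8] psi 81.0 open 60.0 gf 0.0 F [-0.2 -0.  -0.2] t 10.3 j6 -0.14
-> [ 0.0014 -0.0003  0.0878] twist -0.0
brass 293 [567.06705209 -40.11262242 112.35245548]
30 110.9; 36 111.3; 42 111.6; 48 111.7; 54 108.9; 60 112.2; 66 113.9; 72 113.2; 78 113.7; 84 114.2; 90 116.5; 96 130.8; 102 134.9; 108 59.1; 30 [-16.6  15.1]
43 [-16.3  14.9]
56 [-16.1  15.3]
69 [-15.9  15.7]
82 [-16.3  14.9]
95 [-20.1  19.4]
(508.4, -274.0, np.float64(30.4), 58.7, 34.4, -0.3, [163.0, 231.0])
(479.2, -382.6, np.float64(29.9), 58.9, 36.2, -41.6, [120.0, 241.0])
(633.0, -254.0, np.float64(30.0), 58.4, 36.1, -77.5, [190.0, 264.0])
(532.8, -472.8, np.float64(30.1), 59.6, 33.5, 65.2, [95.0, 272.0])
(629.6, -253.4, np.float64(29.2), 59.3, 36.0, -77.5, [292.0, 260.0])
(505.8, -274.5, np.float64(29.0), 58.9, 38.6, -0.2, [250.0, 272.0])
(476.1, -383.7, np.float64(29.2), 59.4, 35.8, -45.6, [244.0, 308.0])
(529.8, -473.2, np.float64(29.3), 59.3, 35.5, 67.6, [270.0, 339.0])
ee [556.4 -99.  199.2] psi 81.0 open 59.7 gf 0.0 F [-0.7  0.1 -0.4] t 10.4 j6 -0.14
-> [-0.1805 -0.0201  0.0392] twist 80.2
ee [556.4 -99.  199.2] psi 81.0 open 59.7 gf 0.0 F [-0.7  0.1 -0.4] t 10.4 j6 -0.14
-> [-0.141   0.0987  0.0689] twist -22.0
```

Request:
apply_moves([
  [[-0.04,0.03,0.0,-8],[-0.08,0.06,0.0,-16],[-0.12,0.085,0.02,-22],[-0.141,0.0985,0.07,-22],[-0.141,0.0985,0.115,-22],[-0.141,0.0985,0.15,-22],[-0.141,0.0985,0.17,-22],[-0.141,0.0985,0.17,-22],[-0.141,0.0985,0.17,-22]],
])

```text
clock: 11.35
ee_pos: [631.9, -253.6, 29.5]
orientation: [-1.955, -2.456, 0.001]
contact_force: [0.5, 0.4, 0.5]
opening: 59.7
grasp_force: 0.0
```

Request:
apply_moves([
  [[0,0,0,0],[0,0,0,0],[0,0,0,0],[0,0,0,0],[0,0,0,0],[0,0,-0.05,0],[0,0,-0.1,0],[0,0,-0.15,0],[0,0,-0.17,0],[0,0,-0.17,0],[0,0,-0.17,0]],
], fingers=0.025)

```text
clock: 12.45
ee_pos: [632.3, -253.8, 200.7]
orientation: [1.956, 2.458, 0.0]
contact_force: [0.0, 0.4, -0.8]
opening: 34.5
grasp_force: 60.7
```

```bash
python3 -c "
from h import *
go(611.8,109,118,81)"
```

```text
ee [ 632.3 -253.8  200.7] psi 103.0 open 34.5 gf 60.7 F [ 0.   0.4 -0.8] t 12.4 j6 -0.71
-> [0.3582 0.0614 0.0827] twist 22.0
```

Request:
apply_moves([
  [[0.045,0.008,0,6],[0.09,0.016,0,12],[0.135,0.023,0,18],[0.18,0.031,0,22],[0.225,0.039,0,22],[0.27,0.046,0,22],[0.315,0.054,0,22],[0.358,0.061,0,22],[0.358,0.061,0,22],[0.358,0.061,0.045,22],[0.358,0.061,0.082,22],[0.358,0.061,0.082,22]],
])

```text
clock: 13.65
ee_pos: [606.1, 107.6, 111.9]
orientation: [-2.384, -2.034, 0.018]
contact_force: [-2.4, -0.2, -0.9]
opening: 34.6
grasp_force: 60.7
```

Request:
apply_moves([
  [[0,0,0,0],[0,0,0,0],[0,0,0,0],[0,0,0,0],[0,0,-0.045,0],[0,0,-0.082,0],[0,0,-0.082,0]],
], fingers=0.05)

```text
clock: 14.35
ee_pos: [616.0, 108.8, 207.4]
orientation: [2.384, 2.035, 0.015]
contact_force: [1.0, -0.5, 0.5]
opening: 49.8
grasp_force: 0.0
```

```bash
python3 - <<'E'
from h import *
snap('wrist','p1'); go(507,-274.2,28,0.3)
for b in blocks('wrist',40,140,(480,700,-40,200)): print(b)
E
```

```text
ee [614.4 108.7 204.8] psi 81.0 open 49.8 gf 0.0 F [ 0.3 -0.3 -1.1] t 14.4 j6 0.22
-> [-0.3953 -0.0472  0.1757] twist 80.7
(609.9, 110.4, np.float64(87.6), 59.8, 35.7, 81.7, [249.0, 189.0])
```

Block 1 lies flat in the pot (top 87.6). Next, the block at (507,-274).

Request:
apply_moves([
  [[-0.05,-0.006,0,8],[-0.1,-0.012,0,16],[-0.15,-0.018,0,24],[-0.2,-0.024,0,32],[-0.25,-0.03,0,40],[-0.3,-0.036,0,48],[-0.34,-0.042,0,56],[-0.375,-0.045,0,64],[-0.395,-0.047,0.03,72],[-0.395,-0.047,0.07,80.7],[-0.395,-0.047,0.1,80.7],[-0.395,-0.047,0.1,80.7]],
], fingers=0.065)

```text
clock: 15.6
ee_pos: [499.6, -272.1, 96.2]
orientation: [-3.136, -0.006, 0.012]
contact_force: [-0.7, 0.5, 0.3]
opening: 64.9
grasp_force: 0.0
```

```bash
python3 - <<'E'
from h import *
snap('wrist'); 
for b in blocks('wrist'): print(b)
go(507,-274.2,28,0.3)
E
```

```text
(531.2, -471.0, np.float64(28.4), 59.7, 36.0, 67.8, [493.0, 173.0])
(507.7, -273.3, np.float64(27.6), 59.0, 35.9, 0.4, [259.0, 178.0])
(478.1, -381.1, np.float64(27.9), 59.8, 36.4, -44.8, [394.0, 229.0])
ee [ 501.2 -272.9   98.5] psi 0.3 open 65.0 gf 0.0 F [ 0.9 -0.2  0.7] t 15.7 j6 0.95
-> [0.0061 0.0016 0.0704] twist -0.0
```

Request:
apply_moves([
  [[0.006,0.001,0.03,0],[0.006,0.001,0.06,0],[0.006,0.001,0.07,0],[0.006,0.001,0.07,0]],
])

```text
clock: 16.05
ee_pos: [509.1, -274.7, 30.6]
orientation: [-3.141, -0.008, 0.002]
contact_force: [0.5, 0.5, 0.1]
opening: 65.3
grasp_force: 0.0
```

Request:
apply_moves([
  [[0,0,0,0],[0,0,0,0],[0,0,0,0],[0,0,0,0],[0,0,0,0],[0,0,-0.05,0],[0,0,-0.1,0],[0,0,-0.15,0],[0,0,-0.17,0],[0,0,-0.17,0],[0,0,-0.17,0]],
], fingers=0.025)

```text
clock: 17.15
ee_pos: [509.3, -275.1, 201.3]
orientation: [3.141, 0.007, 0.002]
contact_force: [-0.4, -0.0, -1.0]
opening: 34.5
grasp_force: 60.5
```

```bash
python3 -c "
from h import *
go(572,115,118,81)"
```

```text
ee [ 509.3 -275.1  201.3] psi 0.3 open 34.5 gf 60.5 F [-0.4 -0.  -1. ] t 17.1 j6 0.95
-> [ 0.0644 -0.3899  0.0831] twist -80.7
```

Request:
apply_moves([
  [[0.008,-0.045,0,-8],[0.016,-0.09,0,-16],[0.024,-0.135,0,-24],[0.03,-0.18,0,-32],[0.037,-0.225,0,-40],[0.045,-0.27,0,-48],[0.052,-0.315,0,-56],[0.06,-0.355,0,-64],[0.064,-0.39,0,-72],[0.064,-0.39,0,-80.7],[0.064,-0.39,0,-80.7],[0.064,-0.39,0,-80.7]],
])

```text
clock: 18.35
ee_pos: [570.5, 114.8, 199.1]
orientation: [-2.392, -2.034, 0.004]
contact_force: [-1.5, 0.2, -1.3]
opening: 34.8
grasp_force: 60.5
```

Request:
apply_moves([
  [[0,0,0.04,0],[0,0,0.075,0],[0,0,0.083,0],[0,0,0.083,0],[0,0,0.083,0]],
])

```text
clock: 18.85
ee_pos: [572.4, 114.7, 118.6]
orientation: [2.391, 2.037, 0.002]
contact_force: [0.1, -0.6, -0.9]
opening: 34.7
grasp_force: 60.5
```

Request:
apply_moves([
  [[0,0,0,0],[0,0,0,0],[0,0,0,0],[0,0,0,0],[0,0,-0.045,0],[0,0,-0.082,0],[0,0,-0.082,0],[0,0,-0.082,0]],
], fingers=0.05)

```text
clock: 19.65
ee_pos: [572.2, 115.2, 200.8]
orientation: [2.389, 2.038, 0.003]
contact_force: [-0.4, 0.8, 0.0]
opening: 49.7
grasp_force: 0.0
```

```bash
python3 - <<'E'
from h import *
snap('wrist','p2'); go(478,-382,130,136)
for b in blocks('wrist',40,140,(480,700,-40,200)): print(b)
E
```

```text
ee [571.2 115.2 199.5] psi 81.0 open 49.8 gf 0.0 F [-0.4  0.3 -0.4] t 19.7 j6 0.24
-> [-0.5056 -0.0138  0.0694] twist -55.0
(633.6, 106.2, np.float64(87.6), 58.8, 36.0, 88.5, [327.0, 190.0])
(573.6, 112.1, np.float64(87.6), 58.7, 36.1, 80.8, [258.0, 194.0])
```

Both blocks flat in the pot. Next block B (478,-381).

Request:
apply_moves([
  [[-0.05,-0.001,0,-8],[-0.1,-0.003,0,-16],[-0.15,-0.004,0,-24],[-0.2,-0.006,0,-32],[-0.25,-0.007,0,-40],[-0.3,-0.008,0,-48],[-0.35,-0.01,0,-55.5],[-0.4,-0.011,0,-55.5],[-0.45,-0.012,0,-55.5],[-0.506,-0.014,0.03,-55.5],[-0.506,-0.014,0.07,-55.5],[-0.506,-0.014,0.07,-55.5]],
], fingers=0.065)

```text
clock: 20.9
ee_pos: [474.8, -383.2, 124.3]
orientation: [-1.167, -2.909, -0.004]
contact_force: [-0.2, 0.1, -0.3]
opening: 64.9
grasp_force: 0.0
```

```bash
python3 - <<'E'
from h import *
snap('wrist'); 
for b in blocks('wrist'): print(b)
go(478.1,-381.5,28,135.2)
E
```

```text
(479.1, -366.7, np.float64(25.9), 63.8, 29.2, -11.4, [265.0, 169.0])
(521.2, -460.2, np.float64(23.8), 65.2, 28.6, 38.3, [231.0, 282.0])
(665.2, -410.0, np.float64(39.2), 41.8, 10.5, -77.3, [367.0, 336.0])
ee [ 474.7 -382.2  123.9] psi 136.3 open 65.2 gf 0.0 F [ 0.4 -0.8 -1.2] t 20.9 j6 -1.6
-> [-0.0029  0.0029  0.0959] twist 1.1
```

```bash
python3 - <<'E'
from h import *
snap('wrist','w5'); 
for b in blocks('wrist'): print(b)
for n in('scene','side'):
    snap(n); print(n,*blocks(n),sep='\n')
go(478.1,-381.5,28,135.2)
E
```

```text
(456.2, -361.6, np.float64(24.2), 34.2, 2.7, 47.7, [259.0, 162.0])
(521.6, -460.4, np.float64(23.8), 66.2, 28.3, 38.7, [230.0, 283.0])
(664.9, -408.5, np.float64(39.0), 41.8, 9.4, -77.1, [367.0, 336.0])
scene
(479.6, -382.7, np.float64(30.5), 59.3, 35.4, -44.4, [120.0, 241.0])
(532.4, -473.0, np.float64(30.1), 58.3, 36.2, 67.5, [95.0, 272.0])
side
(476.5, -383.2, np.float64(29.1), 59.9, 35.0, -45.0, [244.0, 309.0])
(529.6, -473.3, np.float64(29.0), 59.5, 35.7, 67.5, [270.0, 339.0])
ee [ 478.1 -380.9  129.2] psi 136.5 open 64.9 gf 0.0 F [ 0.3 -0.8  1.5] t 21.1 j6 -1.6
-> [-0.0006 -0.0005  0.1012] twist 1.3
```

View pics/w5.png

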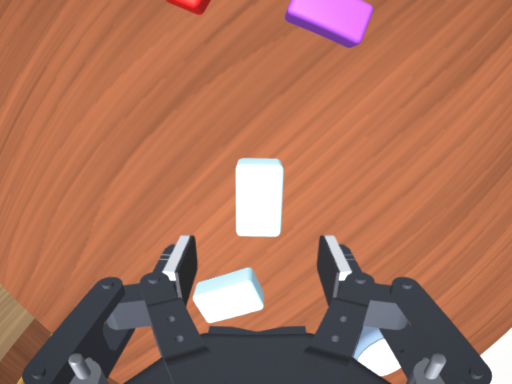

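Block is where expected at (259,197); the top only washed out white in the light. Descending.

Request:
apply_moves([
  [[0,0,0.05,1.3],[0,0,0.09,1.3],[0,0,0.101,1.3],[0,0,0.101,1.3]],
])

```text
clock: 21.5
ee_pos: [478.2, -380.6, 28.3]
orientation: [-1.195, -2.903, -0.002]
contact_force: [-0.8, 0.1, -0.3]
opening: 65.2
grasp_force: 0.0
```

Request:
apply_moves([
  [[0,0,0,0],[0,0,0,0],[0,0,0,0],[0,0,0,0],[0,0,0,0],[0,0,-0.05,0],[0,0,-0.1,0],[0,0,-0.15,0],[0,0,-0.17,0],[0,0,-0.17,0],[0,0,-0.17,0]],
], fingers=0.025)

```text
clock: 22.6
ee_pos: [478.3, -382.5, 199.7]
orientation: [1.198, 2.902, -0.001]
contact_force: [-0.2, 0.6, -1.3]
opening: 34.8
grasp_force: 60.7
```

```bash
python3 -c "
from h import *
go(602,45,118,81)"
```

```text
ee [ 478.3 -382.5  199.7] psi 135.2 open 34.8 gf 60.7 F [-0.2  0.6 -1.3] t 22.6 j6 -1.58
-> [0.2139 0.3903 0.0813] twist 54.2
```

Request:
apply_moves([
  [[0.022,0.04,0,7],[0.044,0.08,0,14],[0.066,0.12,0,21],[0.088,0.16,0,28],[0.11,0.2,0,35],[0.132,0.24,0,42],[0.154,0.28,0,48],[0.176,0.32,0,54.2],[0.198,0.36,0,54.2],[0.214,0.39,0,54.2],[0.214,0.39,0,54.2],[0.214,0.39,0,54.2]],
])

```text
clock: 23.8
ee_pos: [600.3, 45.7, 196.8]
orientation: [-2.386, -2.04, 0.004]
contact_force: [-0.3, -0.2, -0.6]
opening: 34.8
grasp_force: 60.7
```

Request:
apply_moves([
  [[0,0,0.04,0],[0,0,0.075,0],[0,0,0.081,0],[0,0,0.081,0],[0,0,0.081,0]],
])

```text
clock: 24.3
ee_pos: [602.2, 44.2, 118.7]
orientation: [2.39, 2.038, 0.001]
contact_force: [0.6, 1.0, -0.2]
opening: 34.8
grasp_force: 60.7
```

Request:
apply_moves([
  [[0,0,0,0],[0,0,0,0],[0,0,0,0],[0,0,0,0],[0,0,-0.045,0],[0,0,-0.082,0],[0,0,-0.082,0],[0,0,-0.082,0]],
], fingers=0.05)

```text
clock: 25.1
ee_pos: [602.2, 45.1, 200.8]
orientation: [2.388, 2.038, 0.003]
contact_force: [-0.6, 0.6, -0.6]
opening: 50.1
grasp_force: 0.0
```

```bash
python3 - <<'E'
from h import *
snap('wrist','p3'); go(531,-472,130,67.5)
for b in blocks('wrist',40,140,(480,700,-40,200)): print(b)
snap('side');print(*blocks('side'))
E
```

```text
ee [601.1  45.2 199.4] psi 81.0 open 49.9 gf 0.0 F [ 0.7 -0.8 -0.6] t 25.1 j6 0.12
-> [-0.5218  0.0121  0.0694] twist 13.5
(633.6, 106.0, np.float64(87.7), 60.2, 36.4, 88.8, [283.0, 113.0])
(573.2, 111.8, np.float64(87.7), 59.7, 35.4, 79.1, [206.0, 118.0])
(607.1, 59.2, np.float64(109.2), 35.8, 20.6, -4.8, [259.0, 190.0])
(529.3, -473.3, np.float64(29.2), 59.3, 35.2, 66.8, [270.0, 339.0])
```

Third block is in the pot (leaning, highest point about 109, below the lid's plug). Now the last block D.

Request:
apply_moves([
  [[-0.05,0.001,0,6],[-0.1,0.002,0,13.5],[-0.15,0.003,0,13.5],[-0.2,0.005,0,13.5],[-0.25,0.006,0,13.5],[-0.3,0.007,0,13.5],[-0.35,0.008,0,13.5],[-0.4,0.009,0,13.5],[-0.45,0.01,0,13.5],[-0.49,0.012,0.02,13.5],[-0.522,0.012,0.06,13.5],[-0.522,0.012,0.07,13.5]],
], fingers=0.065)

```text
clock: 26.4
ee_pos: [527.6, -474.4, 123.3]
orientation: [-2.61, -1.736, 0.004]
contact_force: [-0.8, 1.5, -0.1]
opening: 65.0
grasp_force: 0.0
```

Request:
apply_moves([
  [[0,0,0,0],[0,0,0,0],[0,0,0,0]],
])

```text
clock: 26.7
ee_pos: [532.2, -471.5, 130.7]
orientation: [2.611, 1.745, 0.001]
contact_force: [0.7, 0.2, 0.7]
opening: 65.1
grasp_force: 0.0
```

```bash
python3 - <<'E'
from h import *
snap('side');print(*blocks('side'))
snap('scene');print(*blocks('scene'))
go(531,-472.3,28,67.4)
E
```

```text
(529.8, -473.1, np.float64(29.2), 59.0, 35.8, 67.7, [270.0, 339.0])
(533.0, -472.6, np.float64(30.4), 57.4, 36.4, 67.6, [97.0, 272.0])
ee [ 532.4 -471.8  131.3] psi 67.5 open 64.8 gf 0.0 F [ 0.  -0.2  0.9] t 26.8 j6 -0.43
-> [-0.0009 -0.0013  0.1032] twist 0.1
```

Request:
apply_moves([
  [[-0.001,-0.001,0.05,0],[-0.001,-0.001,0.09,0],[-0.001,-0.001,0.103,0],[-0.001,-0.001,0.103,0]],
])

```text
clock: 27.2
ee_pos: [529.3, -471.3, 25.2]
orientation: [-2.609, -1.743, 0.001]
contact_force: [0.6, 0.1, -0.9]
opening: 65.1
grasp_force: 0.0
```

Request:
apply_moves([
  [[0,0,0,0],[0,0,0,0],[0,0,0,0],[0,0,0,0],[0,0,0,0],[0,0,-0.05,0],[0,0,-0.1,0],[0,0,-0.15,0],[0,0,-0.17,0],[0,0,-0.17,0],[0,0,-0.17,0]],
], fingers=0.025)

```text
clock: 28.3
ee_pos: [529.9, -472.8, 197.3]
orientation: [2.612, 1.744, 0.0]
contact_force: [0.5, 0.6, -1.5]
opening: 34.7
grasp_force: 60.9
```

```bash
python3 -c "
from h import *
go(560,51,121,81)"
```

```text
ee [ 529.9 -472.8  197.3] psi 67.5 open 34.7 gf 60.9 F [ 0.5  0.6 -1.5] t 28.3 j6 -0.43
-> [ 0.4954 -0.1732  0.0759] twist -13.5
```

Request:
apply_moves([
  [[0.045,-0.016,0,-7],[0.09,-0.032,0,-13.5],[0.135,-0.048,0,-13.5],[0.18,-0.064,0,-13.5],[0.225,-0.08,0,-13.5],[0.27,-0.095,0,-13.5],[0.315,-0.11,0,-13.5],[0.36,-0.126,0,-13.5],[0.405,-0.142,0,-13.5],[0.45,-0.158,0,-13.5],[0.495,-0.172,0,-13.5],[0.495,-0.172,0,-13.5]],
])

```text
clock: 29.5
ee_pos: [559.2, 55.7, 194.6]
orientation: [-2.381, -2.042, 0.002]
contact_force: [-0.3, -0.2, -0.6]
opening: 35.0
grasp_force: 60.9
```

Request:
apply_moves([
  [[0,0,0,0],[0,0,0.03,0],[0,0,0.06,0],[0,0,0.065,0],[0,0,0.065,0]],
])

```text
clock: 30.0
ee_pos: [559.5, 48.9, 130.2]
orientation: [-2.389, -2.036, 0.005]
contact_force: [-0.0, 0.8, -1.0]
opening: 35.1
grasp_force: 60.9
```

```bash
python3 - <<'E'
from h import *
go(562,52,132,81)
p,_=snap('scene','x'); snap('wrist')
for b in blocks('wrist',40,140,(480,700,-40,200)): print(b)
cv2.imwrite('pics/s4.png',cv2.resize(p[140:240,230:360],(780,600),interpolation=2)[:,:,::-1])
E
```

```text
ee [559.5  48.9 130.2] psi 80.9 open 35.1 gf 60.9 F [-0.   0.8 -1. ] t 30.0 j6 0.12
-> [ 0.0034  0.0019 -0.0018] twist -0.1
(573.0, 111.7, np.float64(87.6), 60.1, 36.1, 78.7, [260.0, 122.0])
(632.9, 105.8, np.float64(87.6), 59.9, 35.7, 89.2, [363.0, 119.0])
(605.9, 59.3, np.float64(109.4), 37.2, 20.2, -5.8, [335.0, 216.0])
(561.5, 50.6, np.float64(130.4), 59.9, 35.9, 80.8, [256.0, 257.0])
```

View pics/s4.png

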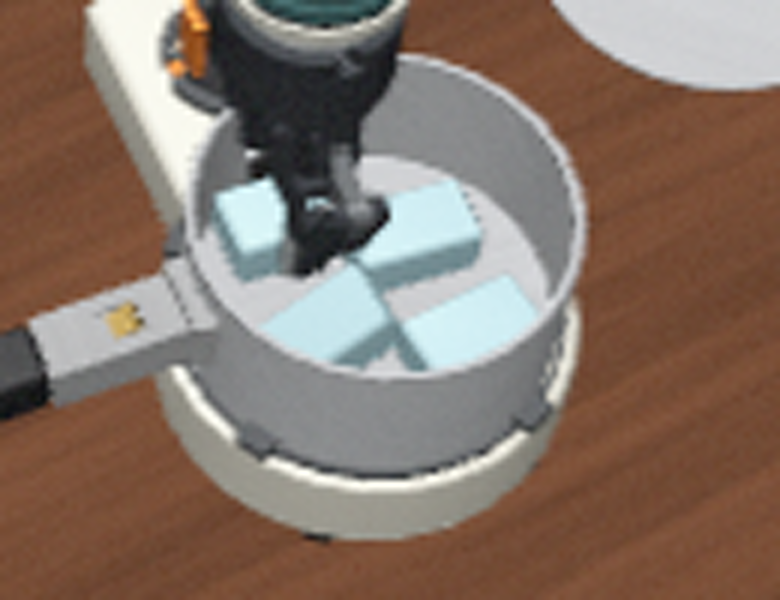

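The picture shows the three blocks in the pot (third at (330,310) tilted, well below the rim) and the fourth in the jaws at (245,220). Release.

Request:
apply_moves([
  [[0.003,0,0,0],[0.003,0,0,0],[0.003,0,0,0],[0.003,0,0,0],[0.003,0,-0.045,0],[0.003,0,-0.085,0],[0.003,0,-0.085,0],[0.003,0,-0.085,0],[0.003,0,-0.085,0]],
], fingers=0.05)

```text
clock: 31.0
ee_pos: [560.5, 53.3, 215.8]
orientation: [-2.389, -2.039, 0.002]
contact_force: [0.4, 0.3, -0.2]
opening: 49.6
grasp_force: 0.0
```

```bash
python3 - <<'E'
from h import *
snap('wrist'); go(466,375,150,81)
for b in blocks('wrist',40,140,(480,700,-40,200)): print(b)
p,P=cloud('wrist'); q=P[(np.hypot(P[...,0]-587,P[...,1]-80.5)<78)&(P[...,2]>55)&(P[...,2]<150)]; print('max z',np.percentile(q[:,2],[99,99.9]))
snap('side');print(*blocks('side')); snap('scene');print(*blocks('scene'))
E
```

```text
ee [560.3  53.3 215.4] psi 81.0 open 49.9 gf 0.0 F [ 0.3  0.2 -0.3] t 31.1 j6 0.13
-> [ 0.3029 -0.1436  0.0657] twist -0.0
(633.4, 105.9, np.float64(87.7), 60.3, 36.4, 89.3, [330.0, 115.0])
(573.1, 112.0, np.float64(87.7), 60.3, 36.1, 78.5, [260.0, 117.0])
(606.8, 57.7, np.float64(107.1), 35.7, 26.6, -5.0, [287.0, 189.0])
max z [109.49158043 110.77384847]
```

All four are in the pot, highest point 110 mm, none left on the table. Now the lid.

Request:
apply_moves([
  [[0.045,-0.021,0,0],[0.09,-0.042,0,0],[0.135,-0.063,0,0],[0.18,-0.085,0,0],[0.225,-0.106,0,0],[0.27,-0.128,0,0],[0.303,-0.144,0.02,0],[0.303,-0.144,0.055,0],[0.303,-0.144,0.055,0],[0.303,-0.144,0.055,0],[0.303,-0.144,0.055,0]],
], fingers=0.06)

```text
clock: 32.25
ee_pos: [467.8, 374.7, 162.6]
orientation: [2.391, 2.038, 0.002]
contact_force: [-0.2, -0.0, 0.4]
opening: 60.2
grasp_force: 0.0
```

```bash
python3 - <<'E'
from h import *
snap('wrist','w6'); p,P=cloud('wrist'); X,Y,Z=np.moveaxis(P,-1,0)
q=P[(abs(X-466)<40)&(abs(Y-375)<40)&(Z>44)&(Z<55)]; print(len(q),cv2.minEnclosingCircle(q[:,:2].astype(np.float32)),np.median(q[:,2]))
m=((Z>7)&(Z<20)&(abs(X-466)<120)&(abs(Y-375)<120)); q=P[m]; print(cv2.minEnclosingCircle(q[:,:2].astype(np.float32)),np.median(q[:,2]))
go(466,376,43,81)
E
```

```text
962 ((465.39166259765625, 378.70654296875), 14.854589462280273) 47.80837124779272
((465.79840087890625, 378.654296875), 93.17753601074219) 11.861461339226338
ee [468.1 374.8 163.1] psi 80.9 open 60.0 gf 0.0 F [-0.3  0.1 -0.5] t 32.3 j6 0.72
-> [ 0.0007 -0.0024  0.1201] twist -0.1
```

Request:
apply_moves([
  [[0.0033,-0.003,0.05,0],[0.0033,-0.003,0.1,0],[0.0033,-0.003,0.119,0],[0.0033,-0.003,0.119,0],[0.0033,-0.003,0.119,0]],
])

```text
clock: 32.8
ee_pos: [465.7, 378.9, 44.0]
orientation: [2.391, 2.038, 0.003]
contact_force: [0.4, -0.1, 0.5]
opening: 60.0
grasp_force: 0.0
```

Request:
apply_moves([
  [[0,0,0,0],[0,0,0,0],[0,0,0,0],[0,0,0,0],[0,0,0,0],[0,0,-0.03,0],[0,0,-0.07,0],[0,0,-0.12,0],[0,0,-0.17,0],[0,0,-0.18,0],[0,0,-0.18,0],[0,0,-0.18,0]],
], fingers=0.015)

```text
clock: 34.0
ee_pos: [463.3, 378.1, 221.5]
orientation: [-2.389, -2.039, 0.003]
contact_force: [-1.4, -0.4, -3.6]
opening: 28.6
grasp_force: 60.3
```

```bash
cat >lid.py <<'E'
from h import *
snap('wrist','w7'); p,P=cloud('wrist'); z=np.load('/tmp/wrist.npz'); M=R.from_rotvec(z['ori']).as_matrix(); T=(P-z['ee'])@M
q=T[(T[...,2]>20)&(T[...,2]<45)&(np.hypot(T[...,0],T[...,1])<110)]; print('lid tool',cv2.minEnclosingCircle(q[:,:2].astype(np.float32)),np.median(q[:,2]))
for a in(-60,60): 
    for b in (0,40,70):
        s=q[(abs(q[:,1]-a)<8)&(abs(q[:,0]-b)<8)]; print(a,b,np.median(s[:,2]).round(1),end=' ')
go(587,80.5,215,81)
E
python3 lid.py
```

```text
lid tool ((-1.156041145324707, 0.252454936504364), 93.19541931152344) 33.25825218278241
-60 0 33.1 -60 40 33.3 -60 70 33.4 60 0 33.3 60 40 33.3 60 70 33.4 ee [462.9 377.8 220.6] psi 81.0 open 28.1 gf 60.3 F [ 0.5 -0.8 -2.4] t 34.0 j6 0.73
-> [-0.2741  0.1693  0.0058] twist -0.0
```

Request:
apply_moves([
  [[-0.03,0.018,0,0],[-0.065,0.04,0,0],[-0.1,0.062,0,0],[-0.135,0.083,0,0],[-0.17,0.105,0,0],[-0.205,0.127,0,0],[-0.24,0.148,0,0],[-0.26,0.161,0,0],[-0.273,0.169,0.006,0],[-0.273,0.169,0.006,0],[-0.273,0.169,0.006,0],[-0.273,0.169,0.006,0]],
])

```text
clock: 35.25
ee_pos: [587.4, 83.8, 215.8]
orientation: [-2.387, -2.04, 0.002]
contact_force: [-0.8, -1.1, -2.4]
opening: 28.5
grasp_force: 60.4
```

```bash
sed -i 's/w7/w8/;s/215,81/172,81/' lid.py; python3 lid.py; python3 - <<'E'
from h import *
p,P=cloud('wrist');d=P[...,2]; c=np.array([587,80.5])
r=np.hypot(P[...,0]-c[0],P[...,1]-c[1]); m=(d>45)&(d<58)&(r>90)&(r<104); print('housing',m.sum())
E
```

```text
lid tool ((-1.2824652194976807, 0.24622003734111786), 93.24933624267578) 33.25092127165891
-60 0 33.2 -60 40 33.3 -60 70 33.4 60 0 33.2 60 40 33.3 60 70 33.4 ee [587.6  83.9 216.2] psi 81.0 open 28.3 gf 60.4 F [ 0.2  0.1 -2.7] t 35.3 j6 0.18
-> [-0.0035  0.      0.0442] twist 0.0
housing 0
```

Request:
apply_moves([
  [[-0.002,0,0.02,0],[-0.002,0,0.03,0],[-0.002,0,0.036,0],[-0.002,0,0.04,0],[-0.002,0,0.042,0],[-0.002,0,0.043,0],[-0.002,0,0.043,0],[-0.002,0,0.043,0]],
])

```text
clock: 36.1
ee_pos: [588.3, 80.6, 174.0]
orientation: [2.39, 2.039, 0.001]
contact_force: [0.1, 1.7, -3.4]
opening: 28.0
grasp_force: 60.3
```

```bash
python3 - <<'E'
from h import *
go(587,81,172,81)
E
```

```text
ee [588.3  80.6 174. ] psi 81.0 open 28.0 gf 60.3 F [ 0.1  1.7 -3.4] t 36.1 j6 0.18
-> [ 0.0001 -0.0014  0.002 ] twist -0.0
```

Lower the last 2 mm, release, and lift.

Request:
apply_moves([
  [[0,-0.001,0.001,0],[0,-0.001,0.002,0],[0,-0.001,0.002,0],[0,-0.001,0.002,0]],
])

```text
clock: 36.5
ee_pos: [587.0, 80.8, 172.0]
orientation: [2.39, 2.039, 0.0]
contact_force: [-2.0, -0.7, 3.0]
opening: 28.5
grasp_force: 61.0
```

Request:
apply_moves([
  [[0,0,0,0],[0,0,0,0],[0,0,0,0],[0,0,0,0],[0,0,-0.04,0],[0,0,-0.08,0],[0,0,-0.1,0],[0,0,-0.1,0],[0,0,-0.1,0]],
], fingers=0.055)

```text
clock: 37.4
ee_pos: [587.0, 80.8, 271.6]
orientation: [2.39, 2.039, 0.001]
contact_force: [-0.5, -0.1, -0.1]
opening: 55.5
grasp_force: 0.0
```

```bash
python3 - <<'E'
from h import *
go(434,105,190,81)
snap('wrist','w9'); p,P=cloud('wrist'); X,Y,Z=np.moveaxis(P,-1,0)
q=P[(np.hypot(X-587,Y-81)<110)&(Z>130)&(Z<150)]; print('lid',cv2.minEnclosingCircle(q[:,:2].astype(np.float32)))
A=np.c_[q[:,:2],np.ones(len(q))]; print('plane',np.linalg.lstsq(A,q[:,2],rcond=None)[0],np.median(q[:,2]))
q=P[(np.hypot(X-587,Y-81)<30)&(Z>165)&(Z<185)]; print('knob top',np.median(q[:,2]))
g=p.astype(int); o=(g[...,0]>150)&(g[...,0]-g[...,2]>80)&(Z>60)&(X<480)
k,l,s,c=cv2.connectedComponentsWithStats(o.astype(np.uint8))
for i in range(1,k):
    if s[i,4]>20: print('orange',c[i].round(),s[i,4],P[l==i].min(0).round(1),P[l==i].max(0).round(1))
E
```

```text
ee [587.   80.8 271.6] psi 81.0 open 55.5 gf 0.0 F [-0.5 -0.1 -0.1] t 37.4 j6 0.18
-> [-0.0002 -0.1549  0.0815] twist -0.0
lid ((587.5612182617188, 79.90204620361328), 93.11201477050781)
plane [3.15247323e-04 7.91217655e-04 1.38646665e+02] 138.89528350660632
knob top 174.74968957815418
orange [125. 138.] 38 [434.  135.4  60.1] [444.  142.8  63.1]
orange [112. 151.] 102 [405.7 126.5  62.5] [447.7 135.2 100.6]
orange [118. 195.] 76 [421.1  78.7  97.4] [439.9  85.9 100.9]
```

Lid seated level (disc top 138.9, knob 174.7). Now over the dial, with the jaws turned to face the tabs.

Request:
apply_moves([
  [[0,-0.03,0,-8],[0,-0.07,0,-16],[0,-0.11,0,-24],[0,-0.14,0,-32],[0,-0.155,0,-40],[0,-0.155,0.03,-48],[0,-0.155,0.06,-56],[0,-0.155,0.08,-64],[0,-0.155,0.08,-72],[0,-0.155,0.08,-80],[0,-0.155,0.08,-88],[0,-0.155,0.08,-90]],
], fingers=0.08)

```text
clock: 38.65
ee_pos: [432.5, 105.0, 190.0]
orientation: [-0.241, -3.129, 0.001]
contact_force: [-0.8, 0.1, 0.2]
opening: 80.3
grasp_force: 0.0
```

Request:
apply_moves([
  [[0,0,0,0],[0,0,0,0],[0,0,0,0]],
])

```text
clock: 38.95
ee_pos: [433.5, 105.1, 191.1]
orientation: [-0.249, -3.13, 0.0]
contact_force: [0.7, -0.5, -0.1]
opening: 80.1
grasp_force: 0.0
```

```bash
cat > dial.py <<'E'
from h import *
import sys
snap('wrist'); p,P=cloud('wrist'); X,Y,Z=np.moveaxis(P,-1,0); z=np.load('/tmp/wrist.npz'); M=R.from_rotvec(z['ori']).as_matrix(); T=(P-z['ee'])@M
cv2.imwrite('pics/%s.png'%sys.argv[1],p[:,:,::-1])
g=p.astype(int); o=(g[...,0]>120)&(g[...,0]-g[...,2]>70)&(Z>58)&(Z<110)&(np.hypot(X-434,Y-105)<45)
k,l,s,c=cv2.connectedComponentsWithStats(o.astype(np.uint8))
for i in range(1,k):
    if s[i,4]>20: 
        q=P[l==i]; t=T[l==i]; print('orange',c[i].round(),s[i,4],q.min(0).round(1),q.max(0).round(1),'tool',t.min(0).round(1),t.max(0).round(1), 'top mean',q[q[:,2]>96].mean(0).round(1),t[q[:,2]>96].mean(0).round(1))
m=(g.max(2)<90)&(Z>95)&(Z<105)&(np.hypot(X-434,Y-105)<25); q=P[m]
if m.sum()>20: print('hub',cv2.minEnclosingCircle(q[:,:2].astype(np.float32)),np.median(q[:,2]), 'tool',T[m].mean(0))
go(433.9,105.3,96,171)
E
python3 dial.py w10
```

```text
orange [224. 194.] 328 [419.3  71.3  58.7] [453.8  85.9 101. ] tool [-24.6 -34.1  90.1] [ 10.2 -20.7 132.4] top mean [428.8  82.1  99.2] [  0.9 -23.5  91.9]
orange [291. 193.] 337 [427.1 127.2  59.4] [446.9 142.3 101.4] tool [-9.4 23.2 89.7] [ 10.4  37.2 131.7] top mean [436.7 131.1  99.4] [ 0.9 26.2 91.7]
hub ((433.4481506347656, 106.51239776611328), 15.495319366455078) 98.9117885439133 tool [-0.09625003  1.17690583 92.25658903]
ee [433.7 105.2 191.3] psi 170.9 open 80.2 gf 0.0 F [0.3 0.4 0.6] t 39.0 j6 -1.33
-> [-0.0003  0.0002  0.0953] twist -0.1
```

View pics/w10.png

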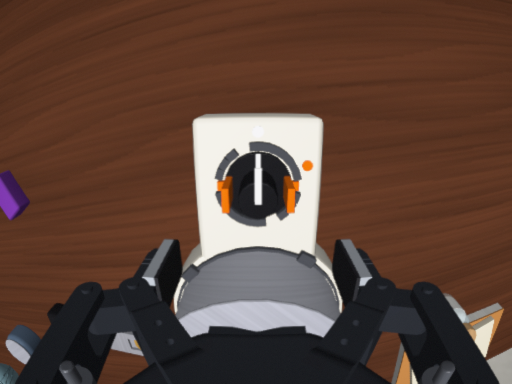

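Dial at (258,185): pointer at off (up), tabs at (224,195) and (291,193), melt dot at (307,166), which is clockwise. I centre on tool y +1.3 mm and descend.

Request:
apply_moves([
  [[0,0.0013,0.04,0],[0,0.0013,0.07,0],[0,0.0013,0.09,0],[0,0.0013,0.096,0],[0,0.0013,0.096,0],[0,0.0013,0.096,0]],
])

```text
clock: 39.6
ee_pos: [434.9, 106.6, 96.3]
orientation: [0.248, 3.131, 0.0]
contact_force: [0.2, 0.4, 0.4]
opening: 79.9
grasp_force: 0.0
```

Request:
apply_moves([
  [[0,0,0,0],[0,0,0,0],[0,0,0,0],[0,0,0,0],[0,0,0,0],[0,0,0,0],[0,0,0,0]],
], fingers=0.042)

```text
clock: 40.3
ee_pos: [435.0, 105.8, 97.2]
orientation: [0.246, 3.13, -0.001]
contact_force: [-2.5, -4.3, 14.6]
opening: 42.6
grasp_force: 26.0
```

Tabs are pinched (42.6 mm). Turning clockwise.

Request:
apply_moves([
  [[0,0,-0.001,4],[0,0,-0.001,10],[0,0,-0.001,17],[0,0,-0.001,24],[0,0,-0.001,31],[0,0,-0.001,38],[0,0,-0.001,45],[0,0,-0.001,52],[0,0,-0.001,59],[0,0,-0.001,65],[0,0,-0.001,69],[0,0,-0.001,69]],
])

```text
clock: 41.5
ee_pos: [433.6, 104.6, 97.3]
orientation: [1.976, 2.44, -0.005]
contact_force: [-2.3, -12.1, 7.1]
opening: 42.8
grasp_force: 25.9
```

Request:
apply_moves([
  [[0,0,0,1],[0,0,0,1],[0,0,0,1]],
])

```text
clock: 41.8
ee_pos: [433.6, 104.6, 97.4]
orientation: [1.994, 2.425, -0.005]
contact_force: [-1.7, -10.4, 8.1]
opening: 42.2
grasp_force: 26.2
```

```bash
python3 -c "
from h import *
go(433.9,105.3,96,102)
print(manip.get_obs()['torque'])"; python3 dial.py w11
```

```text
ee [433.6 104.6  97.4] psi 101.2 open 42.2 gf 26.2 F [ -1.7 -10.4   8.1] t 41.8 j6 -0.11
-> [0.0007 0.0004 0.0014] twist -0.8
[-1.94330192  0.43100749  0.59474507]
orange [294. 260.] 613 [447.1 100.7  65.7] [456.6 120.9 101.1] tool [-8.3 15.9 -3.7] [12.8 22.1 31.6] top mean [451.6 111.4  99.2] [ 3.3 19.  -1.9]
orange [217. 269.] 404 [411.3  92.7  97.2] [419.8 113.  101.5] tool [ -8.3 -20.7  -4.1] [ 12.  -15.3   0.2] top mean [415.6 103.4  99.3] [  2.3 -17.9  -1.9]
hub ((433.7882385253906, 106.12227630615234), 24.492061614990234) 98.80314752191111 tool [ 3.15604759  0.48267531 -1.54623502]
ee [433.6 104.6  97.4] psi 101.2 open 42.5 gf 26.2 F [ -2.9 -11.7   8.1] t 41.9 j6 -0.11
-> [0.0007 0.0005 0.0014] twist -69.8
```

The stop is reached (0.6 N m, tabs turned about 68.5°). Release and lift.

Request:
apply_moves([
  [[0,0,0,0],[0,0,0,0],[0,0,0,0],[0,0,0,0],[0,0,0,0],[0,0,0,0],[0,0,-0.03,0],[0,0,-0.07,0],[0,0,-0.11,0],[0,0,-0.15,0],[0,0,-0.15,0],[0,0,-0.15,0]],
], fingers=0.08)

```text
clock: 43.05
ee_pos: [435.1, 106.8, 247.8]
orientation: [1.998, 2.422, 0.005]
contact_force: [-0.4, 0.2, -0.3]
opening: 80.1
grasp_force: 0.0
```

```bash
python3 dial.py w12; python3 -c "
from h import *
for n in('side','scene'):
    p,_=snap(n); print(blocks(n))
    a=p[150:250,190:330] if n=='side' else p[120:240,180:350]
    cv2.imwrite('pics/f_%s.png'%n,cv2.resize(a,(790,560),interpolation=2)[:,:,::-1])"
```

```text
orange [227. 177.] 223 [398.5  79.6  58.7] [413.8 111.5 101.1] tool [-22.5 -37.4 146.6] [  9.6 -24.  188.9] top mean [409.  101.9  99.1] [ 1.000e-01 -2.710e+01  1.485e+02]
orange [281. 175.] 262 [453.2  90.6  58.5] [469.5 122.1 102. ] tool [-21.5  19.6 145.9] [ 10.8  34.  189.3] top mean [457.8 112.7  99.2] [  1.5  22.9 148.6]
hub ((433.32830810546875, 106.78082275390625), 15.52010440826416) 98.88910723155286 tool [ -0.52551761  -2.19286715 148.91807231]
ee [434.  106.7 246.5] psi 101.0 open 79.8 gf 0.0 F [-0.1 -0.5 -0.1] t 43.1 j6 -0.11
-> [-0.0014 -0.0004  0.1505] twist -70.0
[]
[]
```

View pics/w12.png

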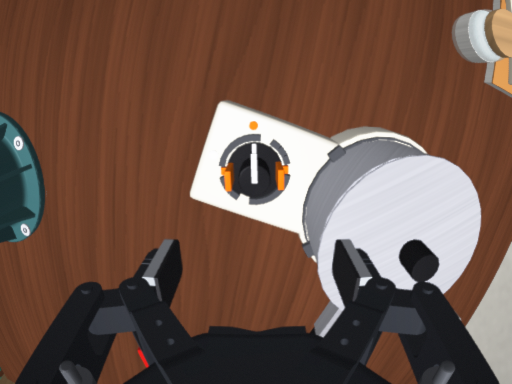

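View pics/f_scene.png

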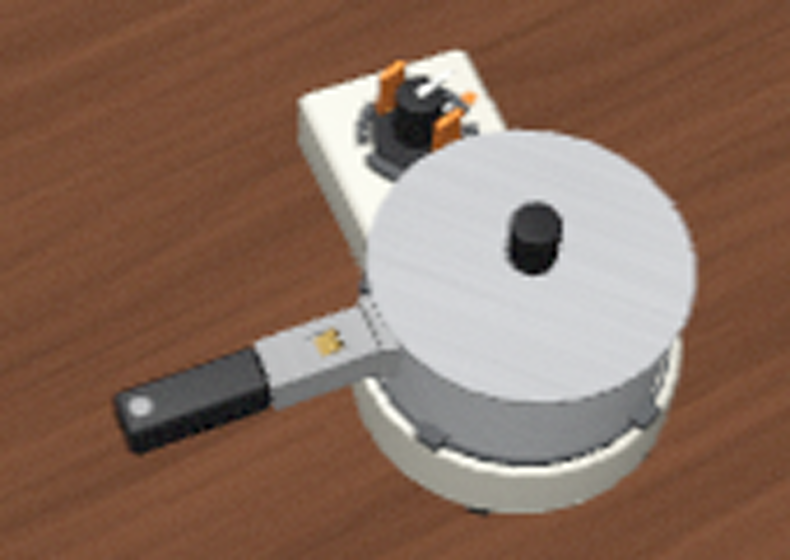

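The pointer faces the melt dot (254,126). Tab centres are 50.0 mm apart, against 49.7 mm at the start and 37 mm when pinched, so both tabs are out. The lid is seated, and the button at (328,342) shows through the hole of the seated handle. Handing in.

```bash
python3 -c "
from h import *
print(manip.hand_in())"
```

```text
the job is handed in; nothing more can be done
None
```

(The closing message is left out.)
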